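Refit the dried water filter

ROBOT

A 6-joint arm with a two-finger parallel gripper is mounted at the origin on the work surface. World frame = base frame: x ahead of the robot, y to its left, z up, the work surface at z = 0. Lengths are in mm, angles in rad, forces in N, time in s.
With the tool pointing down it reaches from about 350 to 850 mm from the base axis. Payload 8.1 kg.
Tool frame: the origin (TCP) lies between the finger pads; the fingertips stand 17 mm ahead of it and the grasp point (between the pads) lies 2 mm behind it; z points along the fingers, y is the direction in which the jaws open and shut (so a half turn about z gives the same grasp; the last joint's range is limited). The gripper opens to 85 mm and grips with 20 to 120 N. Pads are 22 mm wide; open, the fingers measure 114 mm over their backs; the gripper's body (76 mm by 85 mm) begins 54 mm behind the grasp point. The pads swing forward as they close: fully open they stand 13 mm farther back than shut.
Start: joints at [-1.336, 0.13, 1.488, -0, 1.523, -0.085], TCP at [188.646, -569.577, 248.292] pointing down, gripper open.
Joint ranges: [-2.96, 2.96], [-0.89, 2.26], [0.02, 2.5], [-1.34, 4.48], [0, 2.73], [-2.66, 2.66]. Speed limits (rad/s): [2.39, 2.39, 2.79, 3.14, 3.14, 3.14].

INTERFACE

Orientations are given as [roll, pitch, yaw] about the fixed x, y, z axes, in that order (R = Rz(yaw) Ry(pitch) Rx(roll)).
In Python, from workcell import * gives the robot as it stands.
- The arm moves only by the tool drive_tool, never from a script. Its argument "deltas" is a list of rows, each a list of 2 entries, a list of its own where there are three numbers: the shift along the tool's x, y, z in m, then the turn about the tool's z in rad. In form: [[[dx, dy, dz], roll], ...]. A call has 1 to 20 rows; each row is the pose to reach, as a shift and turn from the pose commanded when the call began, along the tool's axes at that moment; what a row does not reach only later rows make up. A row lasts 1/12 s, in which the tool goes at most 41.7 mm and 7.16 degrees, less where a joint would pass 70% of its speed; a pose out of reach is approached as far as the arm can. A call with a gripper value outside its range is refused whole. "hand" is the opening, from 0 (shut) to 1 (fully open), set as the call begins (left out, the last holds). The fingers move at their own pace and stop on an object; the grip force is fixed at half the most. Time passes only in rows, so rows that repeat a pose let the fingers close. It gives the time, the measured TCP pose, the force and the opening at its end, in the units of the state.
- state(): the state, without advancing time (a new reading comes with each control period).
- grab_frame(name): name is "side" or "top" or "wrist"; returns the picture (400x640x3 uint8, red, green, blue); there is no depth.
- camera_info(name): a dict with "mtx" (3x3 intrinsics, pixels), "R" (3x3) and "t" (3): a world point X has camera coordinates R X + t. Camera axes: x right, y down, z forward; pixel columns grow to the right and rows downward; lengths in mm; the calibration is good to about 2 mm. A picture is of the moment at which its call begins: read the wrist's pose just before it. camera_info takes no time and is no camera call; for the wrist camera it gives the pose at the moment of the call.
- hand_in(): hands the job in, once; it reports no verdict.
Trained networks look in the newest picture that a camera, given by its name, has taken for a name from the list of things; names that differ only in an ending like _2 or _b are one class to them, and where a whole thing is asked for, a point or a joint stands for the part that bears it (a point fixed in the world has none). Each returns a list of dicts, best first, with "p" (0 to 1); they miss things now and then, are a little off and sometimes report something else, mostly with a low value. They report only what shows in the picture. A call takes as long as a camera call.
- find_in(camera, target): "rect" ([left, top, width, height] in pixels, round what is visible of it).
- regions_of(camera, target): "region" (400x640 bool, what is visible of it) and "rect" ([left, top, width, height] in pixels, round what is visible of it).
The state is a dict: "clock": time; "qpos": joint angles; "joint_velocities": joint speeds; "effort": joint torques, N m; "eef_pos": TCP position; "eef_rot": TCP orientation; "ft_force": force on the tool from outside, world axes, zero at the start; "wrist_torque": the same for the moment, N m; "grip_width": finger opening in mm.
Only numpy, scipy, OpenCV 4.12 (cv2) and the standard library are available. Lean on these libraries where they do the work, as an engineer would, in place of code of your own. Each camera call takes 0.05 s, during which the arm holds its last target. There are 200 camera calls.

TASK

The washed water-filter cartridge has dried in the cradle on the dish rack's side arm. Pinch its two sprung tabs lightly together to free it, lift it straight out, and fit it into the purifier's open bay: with the tabs pinched, lower it gently until you feel it sit fully home on the collar, then let go so that both tabs snap out under the rim. Do not wrench it out or force it down (4 kg of push on the purifier is too much), and leave the dishes and everything else where they stand.

Things in the scene. Friction and masses are not known exactly. Their poses are not given: they have to be found in the camera images.
- grip (a point): White plastic water-filter cartridge, 94 mm high, about 0.2 kg. This point: on its upright centre line, 80 mm above its underside, where its two tabs are pinched. z up the cartridge, y from tab to tab (pinching direction). Tabs: upright plates at +y and -y, 18 mm wide (x), 4 mm thick, outer faces 50 mm apart at rest, 38 mm fully pinched; free faces from 20 mm below this point to 14 mm above.
- seat (a point): Same cartridge: centre-line point level with the undersides of its two wings (32 mm below the grip point, 48 mm above the underside), which rest on the rim of cradle or bay. Wings at +x and -x reach 36 mm out and are 6 mm thick. Core 36 (x) by 28 mm (y), its top 14 mm above this point. Below: a round nose 40 mm in diameter, its lowest 10 mm tapered to 26 mm.
- tab_left (a joint): How far the cartridge's +y tab is pressed in, m: 0 sprung fully out, 0.006 fully pinched. Spring 5 N out, 8.5 N fully in. Its outward hook (tip 31 mm from the centre line, flat top 8 mm below the wings, sloped beneath) catches under the rim; about 0.005 frees it. A thumb ledge, 20 to 23 mm below the grip point, sticks out 5 mm.
- tab_right (a joint): The same for the cartridge's -y tab. A light pinch of 15 to 20 N a side brings both tabs to their stops and is enough to carry the cartridge by; a hard one can drag it against the cradle.
- rack: Matte black steel dish rack on a teak board (300 x 310 mm), fixed. Origin on the table under the centre of the cradle; the rack proper lies to +y of it, from 100 mm on, its frame 90 mm high, glass plates standing in it to 200 mm (from 265 mm on).
- cradle (a point): Centre of the opening of the rack's cradle, a black square frame 88 mm wide on the folding side arm, at its upper face, 78 mm above the table. Opening 43 mm (x) by 54 mm (y), rim 7 mm thick. Axes as the rack. At the start the cartridge is snapped in here, wings on the rim, its y along the cradle's y.
- purifier: White water purifier, fixed. Origin on the table under the centre of its open bay; the bay part is 130 x 130 mm and 62 mm high, a tank 130 mm high adjoins it at +x, from 66 mm on. The bay is deep enough for the cartridge at every collar height.
- bay (a point): Centre of the open bay, 72 mm above the table. Round it a square collar, opening 43 mm (x) by 54 mm (y), rim 7 mm thick; the cartridge goes in with its y along the bay's y, either way round. The collar is set anew each time: its upper face lies anywhere from 7 mm below to 7 mm above this point, not measured, so feel for it. Home: wings on the collar, hooks out beneath its rim.
- bowl_mid (a point): Brown glazed bowl standing upside down on the rack, 132 mm wide, 60 mm high; its centre, half-way up. Bystander.
- cup_mid (a point): Pink plastic cup standing upside down on the rack, 76 mm wide, 88 mm high; its centre, half-way up. Bystander.
- soap_mid (a point): Clear plastic dish-soap bottle, 64 mm wide, 190 mm high; its centre, half-way up. Bystander.
- mug_mid (a point): White mug, 80 mm wide, 95 mm high; its centre, half-way up. Bystander.
- jar_mid (a point): Glass jar, 76 mm wide, 100 mm high; its centre, half-way up. Bystander.
- teacup_mid (a point): Small blue-and-white teacup, 72 mm wide, 50 mm high; its centre, half-way up. Bystander.
- spoon_grip (a point): Wooden spoon lying on the table; the middle of its handle. Bystander.

How it is judged:
By the outcome, as a careful person would: the job done as asked, in the order asked, and still so for the second after the job is handed in, with the robot touching nothing.
It also fails if it takes over 45 s, if anything falls off the work surface, if the arm or the gripper's body presses on something with over 40 N, if the wrist force passes 120 N, or if a joint passes its speed limit or range.

## Working session

There is one attempt and no reset: what is moved stays moved. The work goes in short steps, Python scripts to look and compute and a tool call to move; the robot and the scene stay as the last step left them, time stands still between calls to the robot, and variables do not carry over. Pictures are saved under pics/ and viewed, about 8 in all and at most 12, crops included, and the job is handed in when it is done.

Besides the shell and the picture viewer there is one more tool, called after "Request:" by a JSON object that holds its "name" and its "arguments". drive_tool: Moves the arm, as the interface text tells. Its arguments: {"type":"object","properties":{"deltas":{"type":"array","items":{"type":"array"}},"hand":{"type":"number"}},"required":["deltas"]}

```bash
mkdir -p pics; ls; python3 - <<'E'
from workcell import *
import cv2
s=state(); print({k:s[k] for k in('clock','eef_pos','eef_rot','ft_force','grip_width')})
for c in('side','top','wrist'):
    f=grab_frame(c); cv2.imwrite(f'pics/{c}0.png',f[:,:,::-1])
    ci=camera_info(c); print(c,ci)
    for t in('grip','rack','purifier'):
        print(t,[(d['rect'],round(d['p'],2)) for d in find_in(c,t)][:3])
import numpy as np
a=cv2.imread('pics/side0.png');b=cv2.imread('pics/top0.png')
cv2.imwrite('pics/both0.png',cv2.resize(np.vstack([a,b]),(480,600)))
E
```

```text
pics
{'clock': 0.0, 'eef_pos': array([ 188.54293   , -569.06722007,  247.23943941]), 'eef_rot': array([-3.13975942e+00, -1.73286029e-04,  3.19837723e-01]), 'ft_force': array([-0.02576233, -0.32646952,  0.05545506]), 'grip_width': 85.48059299650112}
side {'mtx': array([[396.80946161,   0.        , 313.29062601],
       [  0.        , 396.80946161, 197.42811143],
       [  0.        ,   0.        ,   1.        ]]), 'R': array([[ 0.96578658, -0.25932801,  0.00229438],
       [-0.17868029, -0.67179922, -0.71885962],
       [ 0.1879618 ,  0.69385502, -0.69515148]]), 't': array([-579.40266153,  114.89167307, 1019.29344622])}
grip [([285.5, 132.2, 26.0, 33.5], 0.66)]
rack [([250.7, 64.0, 97.9, 115.5], 0.72)]
purifier [([270.7, 210.8, 109.1, 73.3], 0.87)]
top {'mtx': array([[460.02419539,   0.        , 306.90331622],
       [  0.        , 460.02419539, 199.73947596],
       [  0.        ,   0.        ,   1.        ]]), 'R': array([[ 0.02213173, -0.99955201,  0.02014872],
       [-0.9964615 , -0.02368888, -0.08064318],
       [ 0.08108436, -0.01829265, -0.99653937]]), 't': array([-117.20425976,  576.68479919, 1536.08370184])}
grip [([221.1, 185.9, 19.0, 20.4], 0.63)]
rack [([112.2, 126.2, 139.5, 107.4], 0.7), ([301.1, 117.5, 22.1, 36.9], 0.51)]
purifier [([305.4, 167.1, 63.7, 77.6], 0.69), ([224.0, 190.5, 21.4, 16.5], 0.68)]
wrist {'mtx': array([[299.66074848,   0.        , 325.57477039],
       [  0.        , 299.66074848, 202.08496312],
       [  0.        ,   0.        ,   1.        ]]), 'R': array([[ 3.15205658e-01, -9.49023109e-01, -7.29127667e-04],
       [-8.98758833e-01, -2.98757578e-01,  3.20899469e-01],
       [-3.04758845e-01, -1.00494018e-01, -9.47112981e-01]]), 't': array([-600.71464164,  -43.45727532,  380.49308392])}
grip []
rack []
purifier []
```

```bash
python3 - <<'E'
import cv2,numpy as np
a=cv2.imread('pics/top0.png')[90:290,80:400]
b=cv2.imread('pics/side0.png')[50:310,200:420]
a=cv2.resize(a,(480,300),interpolation=cv2.INTER_CUBIC)
cv2.imwrite('pics/v1.png',cv2.resize(cv2.imread('pics/top0.png')[100:260,90:410],(800,400),interpolation=cv2.INTER_CUBIC))
cv2.imwrite('pics/v2.png',cv2.resize(b,None,fx=2.3,fy=2.3,interpolation=cv2.INTER_CUBIC))
E
```

```text
(no output)
```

View pics/v1.png

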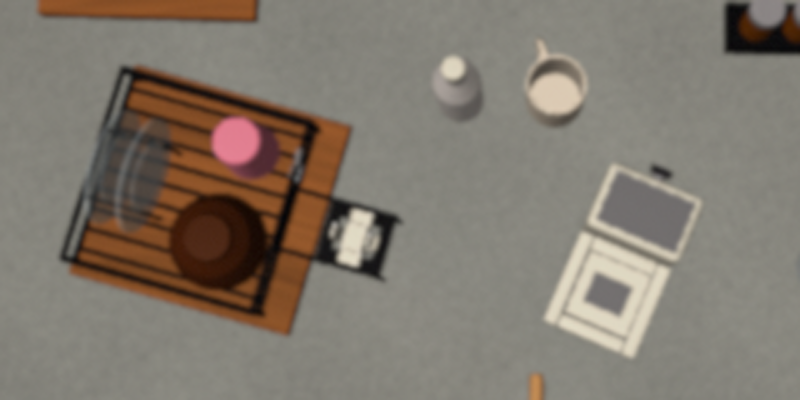

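View pics/v2.png

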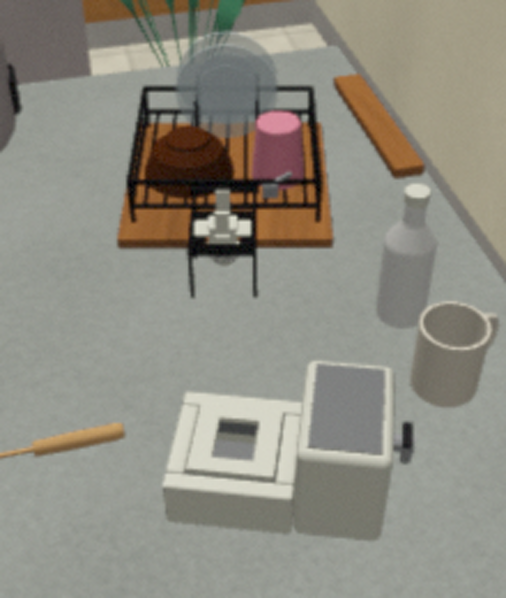

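The top view shows the cartridge at about px (232,195) and the bay at about (333,218). The rack is yawed about -16° and the purifier about -24°. Next I triangulate.

```bash
cat > h.py <<'E'
from workcell import *
import numpy as np,cv2
def ray(ci,uv):
    d=ci['R'].T@np.linalg.solve(ci['mtx'],[*uv,1.]); return -ci['R'].T@ci['t'],d
def onz(ci,uv,z):
    o,d=ray(ci,uv); return (o+d*(z-o[2])/d[2])[:2]
def proj(ci,X):
    p=ci['mtx']@(ci['R']@np.array(X,float)+ci['t']); return p[:2]/p[2]
def Rt(s):
    from scipy.spatial.transform import Rotation as T
    return T.from_euler('xyz',s['eef_rot']).as_matrix()
def delta(s,X,yaw):  # shift in tool axes, roll
    return Rt(s).T@(np.array(X)-s['eef_pos'])/1000, -(yaw-s['eef_rot'][2])
E
python3 - <<'E'
from h import *
t=camera_info('top'); v=lambda x,y:(90+x/2.5,100+y/2.5)
sd=camera_info('side'); w=lambda x,y:(200+x/2.3,50+y/2.3)
c=onz(t,v(357,237),95);b=onz(t,v(608,295),72)
print('cart top',c,'side',onz(sd,w(223,229),92)); print('bay',b,'side',onz(sd,w(237,440),72))
a=onz(t,v(398,218),78)-onz(t,v(383,278),78); print('rack yaw',np.arctan2(a[1],a[0]))
a=onz(t,v(612,165),130)-onz(t,v(700,200),130); print('pur y dir',np.arctan2(a[1],a[0])-np.pi/2)
a=onz(t,v(585,233),62)-onz(t,v(546,322),62); print('pur x',np.arctan2(a[1],a[0]))
s=state(); print(delta(s,[*c,230],-.27))
E
```

```text
cart top [583.800043   137.10403686] side [583.92828999 123.94218533]
bay [ 517.29656922 -190.6941122 ] side [ 521.75868105 -197.87000237]
rack yaw -0.2113618513647579
pur y dir -0.3570703354721567
pur x -0.39179812545745446
(array([ 0.59728553, -0.546614  ,  0.01829596]), np.float64(0.5898181892899788))
```

Request:
{"name": "drive_tool", "arguments": {"deltas": [[[0.03,-0.018,0],0.05],[[0.06,-0.035,0],0.12],[[0.09,-0.053,0],0.2],[[0.125,-0.073,0],0.28],[[0.16,-0.093,0],0.36],[[0.195,-0.114,0],0.44],[[0.23,-0.134,0],0.52],[[0.265,-0.155,0],0.6],[[0.3,-0.175,0],0.66],[[0.335,-0.195,0],0.7],[[0.37,-0.216,0],0.7],[[0.4,-0.234,0],0.7],[[0.42,-0.245,0],0.7],[[0.432,-0.252,0],0.7],[[0.432,-0.252,0],0.7],[[0.432,-0.252,0],0.7],[[0.432,-0.252,0],0.7]]}}

```text
clock: 2.02
eef_pos: [518.9, -195.5, 248.2]
eef_rot: [3.141, 0.0, -0.381]
ft_force: [-0.1, 0.4, 0.4]
grip_width: 85.1
```

```bash
python3 - <<'E'
from h import *
s=state(); ci=camera_info('wrist'); f=grab_frame('wrist'); print(s['clock'],s['eef_pos'],s['eef_rot'],s['joint_velocities'].max(),s['ft_force'])
np.save('ci_bay.npy',ci,allow_pickle=True); cv2.imwrite('pics/w1.png',f[:,:,::-1])
E
```

```text
2.0167 [ 518.87054742 -195.54374455  248.19805007] [ 3.14100534e+00  3.73140783e-04 -3.80961305e-01] 0.004480262142768803 [-0.09924081  0.3717022   0.37564301]
```

View pics/w1.png

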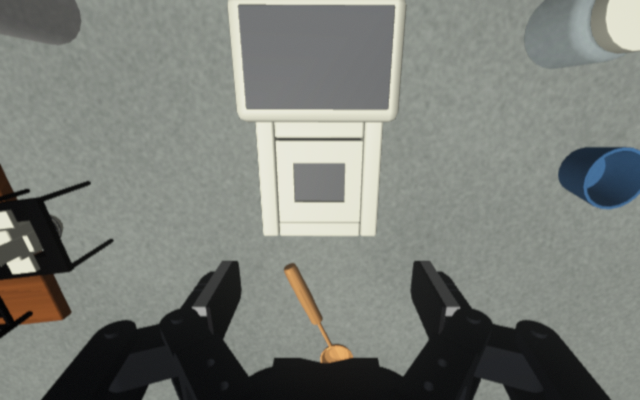

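The purifier bay opening runs from (293,163) to (345,202), its sides aligned with the image. I fit its pose next, solving for height too.

```bash
cat > fit.py <<'E'
from h import *
from scipy.optimize import least_squares
def fitrect(ci,uv,hx,hy,z,freez=False):
    L=np.array([[hx,hy],[hx,-hy],[-hx,-hy],[-hx,hy]])
    def mod(p):
        c,s=np.cos(p[2]),np.sin(p[2])
        return np.array([proj(ci,[p[0]+c*a-s*b,p[1]+s*a+c*b,p[3] if freez else z]) for a,b in L])
    c0=onz(ci,np.mean(uv,0),z)
    r=least_squares(lambda p:(mod(p)-uv).ravel(),[*c0,-.35]+([z] if freez else []))
    return r.x,np.abs(r.fun).max()
E
python3 - <<'E'
from fit import *
ci=np.load('ci_bay.npy',allow_pickle=True).item()
g=cv2.imread('pics/w1.png',0)
cs=np.array([[293.5,163.5],[344,163.5],[345,201.5],[294.5,202]],np.float32).reshape(-1,1,2)
q=cv2.cornerSubPix(g,cs.copy(),(4,4),(-1,-1),(3,30,.01)).reshape(-1,2)
print(q)
for z in(65,72,79): print(z,fitrect(ci,q,21.5,27,z))
print(fitrect(ci,q,21.5,27,72,True))
# purifier top outline (bay part z=62): sides
t=camera_info('top')
# camera_calib check: TCP projection
print(proj(ci,state()['eef_pos']))
E
```

```text
[[292.82718 162.97417]
 [344.40933 162.96532]
 [343.78592 201.7522 ]
 [294.29315 201.6072 ]]
65 (array([ 5.20237766e+02, -1.89983083e+02, -3.79532168e-01]), np.float64(0.27924761549056143))
72 (array([ 5.21871184e+02, -1.90810924e+02, -3.79491287e-01]), np.float64(0.778377595277334))
79 (array([ 5.23502393e+02, -1.91637871e+02, -3.79448221e-01]), np.float64(1.4160381374949793))
(array([ 5.19818875e+02, -1.89770817e+02, -3.79542342e-01,  6.32062911e+01]), np.float64(0.15762469366111986))
[322.88838026 279.65461247]
```

Request:
{"name": "drive_tool", "arguments": {"deltas": [[[0,-0.002,0.02],0],[[0,-0.004,0.05],0],[[-0.001,-0.006,0.08],0],[[-0.001,-0.006,0.093],0],[[-0.001,-0.006,0.093],0],[[-0.001,-0.006,0.093],0],[[-0.001,-0.006,0.093],0]]}}

```text
clock: 2.65
eef_pos: [521.6, -189.7, 157.4]
eef_rot: [3.141, -0.003, -0.381]
ft_force: [0.9, -0.6, 0.5]
grip_width: 85.7
```

```bash
python3 - <<'E'
from h import *
s=state(); ci=camera_info('wrist'); f=grab_frame('wrist'); print(s['clock'],s['eef_pos'],s['eef_rot'],s['joint_velocities'].max(),s['ft_force'])
np.save('ci_bay2.npy',ci,allow_pickle=True); cv2.imwrite('pics/w2.png',f[:,:,::-1])
cv2.imwrite('pics/w2c.png',cv2.resize(f[130:330,200:440,::-1],None,fx=3,fy=3,interpolation=cv2.INTER_CUBIC))
E
```

```text
2.65 [ 521.6434866  -189.6627188   157.43495697] [ 3.14132023e+00 -2.69492053e-03 -3.80965005e-01] 0.005677432268083905 [ 0.85924104 -0.57266938  0.5371433 ]
```

View pics/w2c.png

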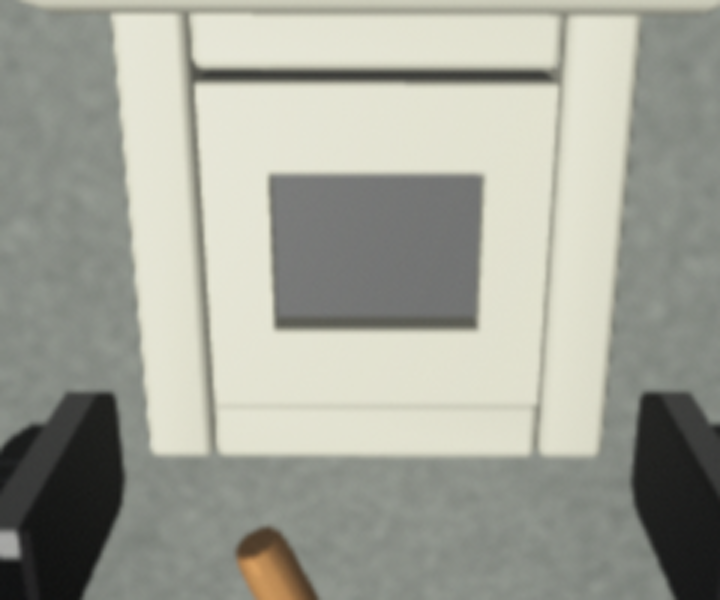

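The opening's corners in the crop are (269,174), (484,175), (477,328) and (276,328). It looks clean and well aligned.

```bash
python3 - <<'E'
from fit import *
ci=np.load('ci_bay2.npy',allow_pickle=True).item()
g=cv2.imread('pics/w2.png',0)
m=np.array([[269,174],[484,175],[477,328],[276,328]])/3+[200,130]-.33
q=cv2.cornerSubPix(g,m.astype(np.float32).reshape(-1,1,2),(5,5),(-1,-1),(3,30,.01)).reshape(-1,2)
print(m,q)
for z in(65,72,79): print(z,fitrect(ci,q,21.5,27,z),fitrect(ci,m,21.5,27,z)[1])
print(fitrect(ci,q,21.5,27,72,True),fitrect(ci,m,21.5,27,72,True))
s=state(); print(delta(s,[583.8,137,225],-.25))
E
```

```text
[[289.33666667 187.67      ]
 [361.00333333 188.00333333]
 [358.67       239.00333333]
 [291.67       239.00333333]] [[289.18445 187.64607]
 [360.7023  187.83438]
 [358.686   239.2862 ]
 [291.0403  239.1638 ]]
65 (array([ 5.19990039e+02, -1.90050576e+02, -3.82354610e-01]), np.float64(0.16592518323540162)) 0.32607784877606605
72 (array([ 5.22354960e+02, -1.91016261e+02, -3.82350527e-01]), np.float64(1.1505683208211508)) 1.273615425267451
79 (array([ 5.24713597e+02, -1.91979427e+02, -3.82346192e-01]), np.float64(2.4496042408378003)) 2.422187868684432
(array([ 5.20069181e+02, -1.90082892e+02, -3.82354479e-01,  6.52339741e+01]), np.float64(0.13106398903505578)) (array([ 5.19706203e+02, -1.90158404e+02, -3.81806194e-01,  6.42770580e+01]), np.float64(0.29149464782278756))
(array([-0.06378779, -0.32620662, -0.06751677]), np.float64(-0.13076548757911288))
```

Request:
{"name": "drive_tool", "arguments": {"deltas": [[[-0.003,-0.015,-0.03],0],[[-0.01,-0.045,-0.05],-0.03],[[-0.016,-0.08,-0.05],-0.06],[[-0.022,-0.115,-0.05],-0.1],[[-0.03,-0.15,-0.05],-0.13],[[-0.036,-0.185,-0.05],-0.13],[[-0.043,-0.22,-0.05],-0.13],[[-0.05,-0.255,-0.05],-0.13],[[-0.057,-0.29,-0.045],-0.13],[[-0.062,-0.315,-0.03],-0.13],[[-0.064,-0.326,-0.015],-0.13],[[-0.064,-0.326,-0.015],-0.13],[[-0.064,-0.326,-0.015],-0.13],[[-0.064,-0.326,-0.015],-0.13]]}}

```text
clock: 3.87
eef_pos: [583.2, 137.3, 172.2]
eef_rot: [-3.141, -0.002, -0.25]
ft_force: [-0.5, 0.9, 0.6]
grip_width: 85.6
```

```bash
python3 - <<'E'
from h import *
s=state(); ci=camera_info('wrist'); f=grab_frame('wrist'); print(s['clock'],s['eef_pos'],s['eef_rot'],s['joint_velocities'].max(),s['ft_force'])
np.save('ci_cr.npy',ci,allow_pickle=True); cv2.imwrite('pics/w3.png',f[:,:,::-1])
cv2.imwrite('pics/w3c.png',cv2.resize(f[130:330,200:440,::-1],None,fx=3,fy=3,interpolation=cv2.INTER_CUBIC))
E
```

```text
3.8667 [583.24918333 137.26603865 172.17364252] [-3.14111178e+00 -2.20583176e-03 -2.50392647e-01] 0.0018575527811928011 [-0.497488    0.92564369  0.58263356]
```

View pics/w3c.png

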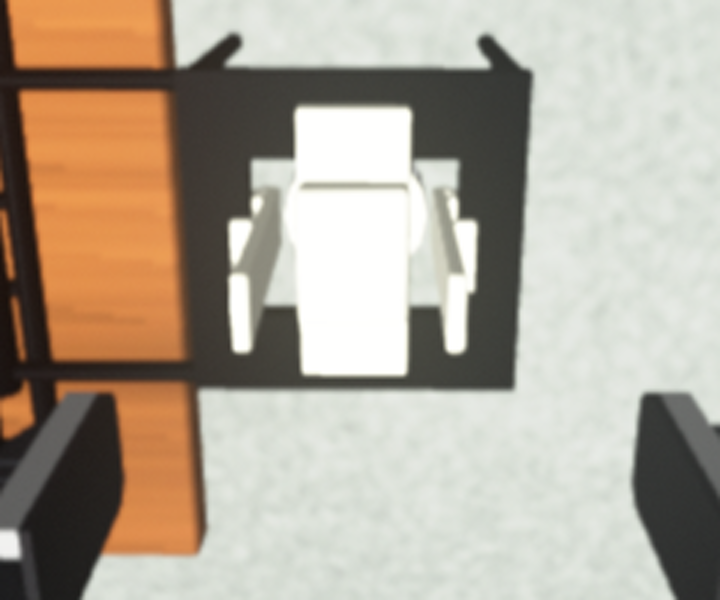

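The cartridge is upright in the cradle. Tab-top outer corners in the crop are about (229,275), (467,276), (465,353) and (233,353). The cradle's outer right corners are (531,71) and (514,388).

```bash
python3 - <<'E'
from fit import *
ci=np.load('ci_cr.npy',allow_pickle=True).item()
k=lambda L:np.array(L)/3+[200,130]-.33
a=k([[229,275],[467,276],[465,353],[233,353]])
print('tabs',fitrect(ci,a,9,25,124),fitrect(ci,a,9,25,124,True))
a=k([[178,70],[531,71],[514,388],[196,388]])
print('frame',fitrect(ci,a,44,44,78),fitrect(ci,a,44,44,78,True))
a=k([[295,105],[412,106],[407,376],[303,376]])
E=None
# wings top z=84: x +-36 ; y half width unknown
for hy in(13,14): print('wings',fitrect(ci,a,36,hy,84))
s=state(); print(delta(s,[584,136.5,112],-.25))
E
```

```text
tabs (array([ 5.85800275e+02,  1.41548460e+02, -2.50945665e-01]), np.float64(0.2850306902845432)) (array([ 5.85527579e+02,  1.41641907e+02, -2.50980279e-01,  1.23364354e+02]), np.float64(0.13895395675712052))
frame (array([ 5.86099476e+02,  1.41281980e+02, -2.53655292e-01]), np.float64(1.233556497314737)) (array([ 5.85557783e+02,  1.41474142e+02, -2.53656264e-01,  7.61151132e+01]), np.float64(0.6999883519979448))
wings (array([ 5.86083299e+02,  1.41271558e+02, -2.52813854e-01]), np.float64(1.5483298069999023))
wings (array([ 5.86063477e+02,  1.41276647e+02, -2.52753631e-01]), np.float64(0.83842751212444))
(array([0.00055232, 0.00035895, 0.06031602]), np.float64(-0.0011315404279406138))
```

Request:
{"name": "drive_tool", "arguments": {"deltas": [[[0.0015,-0.0047,0.01],0],[[0.0015,-0.0047,0.03],0],[[0.0015,-0.0047,0.045],0],[[0.0015,-0.0047,0.055],0],[[0.0015,-0.0047,0.061],0],[[0.0015,-0.0047,0.061],0],[[0.0015,-0.0047,0.061],0],[[0.0015,-0.0047,0.061],0]], "hand": 0.75}}

```text
clock: 4.58
eef_pos: [585.8, 142.0, 110.5]
eef_rot: [-3.141, -0.002, -0.25]
ft_force: [-0.3, 0.2, 0.4]
grip_width: 63.7
```

Request:
{"name": "drive_tool", "arguments": {"deltas": [[[0,0,0],0],[[0,0,0],0],[[0,0,0],0],[[0,0,0],0]], "hand": 0.62}}

```text
clock: 4.92
eef_pos: [585.2, 142.1, 109.7]
eef_rot: [-3.141, -0.001, -0.25]
ft_force: [-0.4, 0.3, 0.0]
grip_width: 53.0
```

```bash
python3 - <<'E'
from h import *
s=state(); f=grab_frame('wrist'); print(s['clock'],s['eef_pos'],s['eef_rot'],s['ft_force'],s['grip_width'])
cv2.imwrite('pics/w4.png',f[:,:,::-1])
cv2.imwrite('pics/w4c.png',cv2.resize(f[180:380,200:440,::-1],None,fx=3,fy=3,interpolation=cv2.INTER_CUBIC))
E
```

```text
4.9167 [585.20726323 142.09859447 109.70812571] [-3.14136176e+00 -5.58950794e-04 -2.50183794e-01] [-0.41322613  0.28019637  0.03020337] 52.99095119652801
```

View pics/w4c.png

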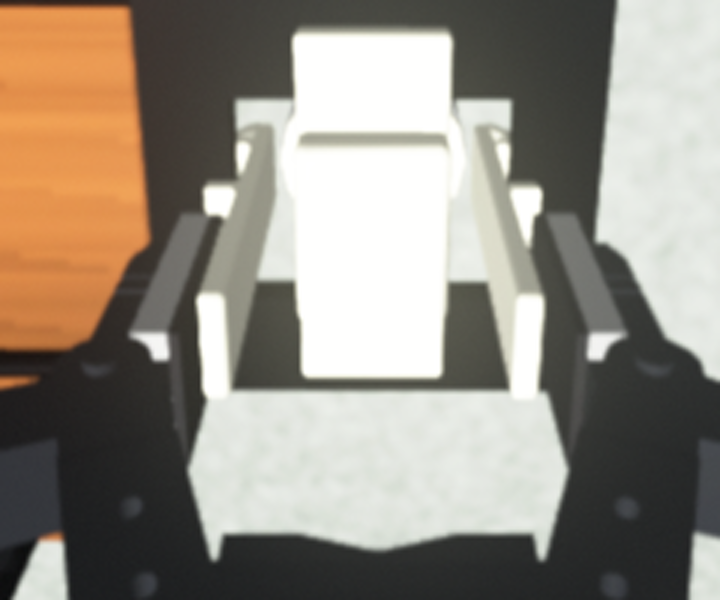

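The pads straddle the tabs without touching. The tabs' centre is at column 371 against about 378 for the gripper, so I shift 1 mm along -y tool and then close in steps.

Request:
{"name": "drive_tool", "arguments": {"deltas": [[[0,-0.001,-0.001],0],[[0,-0.001,-0.001],0],[[0,-0.001,-0.001],0]]}}

```text
clock: 5.22
eef_pos: [585.3, 143.1, 110.4]
eef_rot: [-3.141, -0.0, -0.25]
ft_force: [-0.7, 0.5, -0.8]
grip_width: 52.9
```

Request:
{"name": "drive_tool", "arguments": {"deltas": [[[0,0,0],0],[[0,0,0],0],[[0,0,0],0],[[0,0,0],0]], "hand": 0.53}}

```text
clock: 5.55
eef_pos: [585.5, 143.1, 110.7]
eef_rot: [-3.141, -0.0, -0.25]
ft_force: [-0.7, -0.1, 4.9]
grip_width: 45.2
```

Request:
{"name": "drive_tool", "arguments": {"deltas": [[[0,0,-0.0005],0],[[0,0,-0.001],0],[[0,0,-0.001],0],[[0,0,-0.001],0]], "hand": 0.47}}

```text
clock: 5.88
eef_pos: [585.4, 143.0, 111.3]
eef_rot: [-3.142, -0.0, -0.25]
ft_force: [1.8, -0.3, 2.0]
grip_width: 40.5
```

Request:
{"name": "drive_tool", "arguments": {"deltas": [[[0,0,-0.0003],0],[[0,0,-0.0005],0],[[0,0,-0.0005],0],[[0,0,-0.0005],0]], "hand": 0.44}}

```text
clock: 6.22
eef_pos: [585.2, 142.9, 111.6]
eef_rot: [3.142, 0.0, -0.25]
ft_force: [1.0, 0.2, 0.3]
grip_width: 37.9
```

Request:
{"name": "drive_tool", "arguments": {"deltas": [[[0,0,-0.001],0],[[0,0,-0.002],0],[[0,0,-0.003],0],[[0,0,-0.004],0],[[0,0,-0.005],0],[[0,0,-0.006],0],[[0,0,-0.006],0]]}}

```text
clock: 6.8
eef_pos: [585.4, 143.1, 118.1]
eef_rot: [-3.141, -0.0, -0.25]
ft_force: [0.5, -0.4, -2.3]
grip_width: 37.5
```

Request:
{"name": "drive_tool", "arguments": {"deltas": [[[0,0,-0.003],0],[[0,0,-0.007],0],[[0,0,-0.012],0],[[0,0,-0.018],0],[[0,0,-0.025],0],[[0,0,-0.032],0],[[0,0,-0.04],0],[[0,0,-0.048],0],[[0,0,-0.056],0],[[0,0,-0.064],0],[[0,0,-0.07],0],[[0,0,-0.07],0],[[0,0,-0.07],0]]}}

```text
clock: 7.88
eef_pos: [585.5, 143.1, 188.3]
eef_rot: [-3.141, -0.001, -0.25]
ft_force: [-0.6, 0.4, -2.4]
grip_width: 37.7
```

```bash
python3 - <<'E'
from h import *
s=state(); f=grab_frame('wrist');g=grab_frame('side'); print(s['clock'],s['eef_pos'],s['eef_rot'],s['ft_force'],s['grip_width'])
cv2.imwrite('pics/w5.png',f[:,:,::-1])
a=cv2.resize(f[180:380,200:440,::-1],(480,400)); b=cv2.resize(g[60:260,220:380,::-1],(320,400))
cv2.imwrite('pics/w5c.png',np.hstack([a,b]))
# grip TCP offset of cartridge centre assumed 0; command to above bay: shift est offset
off=np.array([585.4,143.1])-np.array([585.9,141.4]); c,n=np.cos(-.25),np.sin(-.25)
R=np.array([[c,-n],[n,c]]); print('offset in tool-yaw frame',R.T@off)
d=-.382+.25; c,n=np.cos(-.382),np.sin(-.382); B=np.array([520,-190.1])+np.array([[c,-n],[n,c]])@(R.T@off); print('B',B,delta(s,[*B,182],-.382))
E
```

```text
7.8833 [585.52272407 143.08991874 188.34061828] [-3.14119598e+00 -8.69470122e-04 -2.50172224e-01] [-0.59964386  0.39130338 -2.42577338] 37.69726908015512
offset in tool-yaw frame [-0.90504294  1.52344914]
B [ 519.72809859 -188.3489804 ] (array([0.01830266, 0.33741246, 0.00622269]), np.float64(0.1318277764278898))
```

View pics/w5c.png

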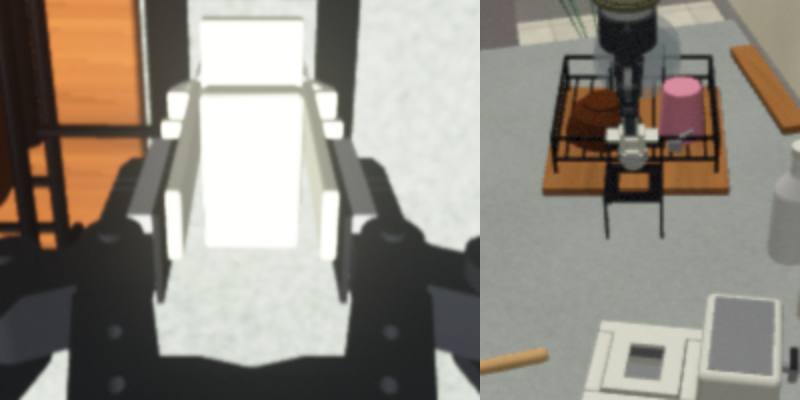

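The cartridge is out of the cradle, upright and held with both tabs pinched, and nothing else has moved. Next I carry it to the bay.

Request:
{"name": "drive_tool", "arguments": {"deltas": [[[0,0.01,0],0],[[0.001,0.03,-0.005],0.01],[[0.003,0.06,-0.005],0.03],[[0.005,0.09,-0.005],0.05],[[0.0065,0.12,-0.005],0.07],[[0.008,0.15,-0.005],0.09],[[0.01,0.18,-0.005],0.11],[[0.0115,0.21,-0.005],0.132],[[0.013,0.24,-0.003],0.132],[[0.0145,0.27,0],0.132],[[0.016,0.3,0],0.132],[[0.0175,0.322,0],0.132],[[0.0183,0.333,0],0.132],[[0.0185,0.3373,0],0.132],[[0.0185,0.3375,0],0.132],[[0.0185,0.3375,0],0.132],[[0.0185,0.3375,0],0.132]]}}

```text
clock: 9.4
eef_pos: [519.8, -187.4, 187.6]
eef_rot: [-3.141, 0.0, -0.381]
ft_force: [0.3, -0.7, -1.2]
grip_width: 37.6
```

```bash
python3 - <<'E'
from h import *
s=state(); f=grab_frame('wrist');g=grab_frame('side'); print(s['clock'],s['eef_pos'],s['eef_rot'],s['ft_force'],s['grip_width'])
print(delta(s,[519.9,-188.4,130],-.382))
cv2.imwrite('pics/w6.png',f[:,:,::-1])
a=cv2.resize(f[140:340,200:440,::-1],(480,400)); b=cv2.resize(g[160:320,240:368,::-1],(320,400))
cv2.imwrite('pics/w6c.png',np.hstack([a,b]))
E
```

```text
9.4 [ 519.78866207 -187.36893435  187.63745604] [-3.14113863e+00  3.65708633e-04 -3.81045243e-01] [ 0.25821673 -0.66347388 -1.17859022] 37.6300900197459
(array([0.00050787, 0.00094188, 0.05763685]), np.float64(0.0009547566149451514))
```

View pics/w6c.png

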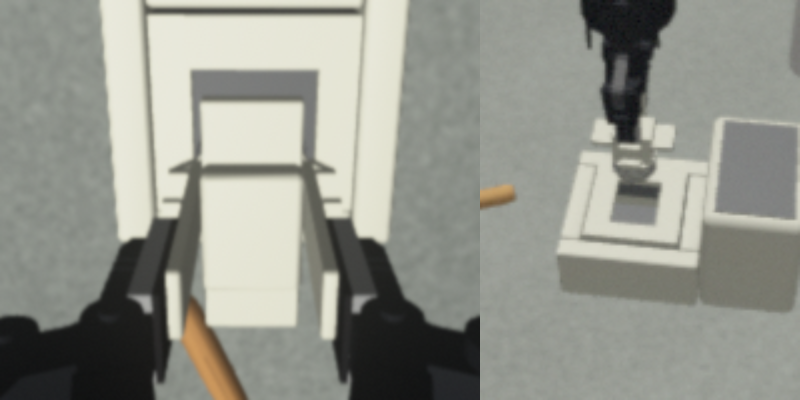

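The cartridge hangs over the bay. The opening's centre is about 1.3 mm to the right of it, which agrees with the computed correction. I go down to just above the collar first.

Request:
{"name": "drive_tool", "arguments": {"deltas": [[[0.0005,0.0011,0.005],0.001],[[0.0005,0.0011,0.015],0.001],[[0.0005,0.0011,0.025],0.001],[[0.0005,0.0011,0.03],0.001],[[0.0005,0.0011,0.034],0.001],[[0.0005,0.0011,0.034],0.001],[[0.0005,0.0011,0.034],0.001]]}}

```text
clock: 10.08
eef_pos: [519.4, -189.7, 153.3]
eef_rot: [-3.142, 0.001, -0.383]
ft_force: [0.2, -1.0, -1.1]
grip_width: 37.8
```

Request:
{"name": "drive_tool", "arguments": {"deltas": [[[0,0,0.002],0],[[0,0,0.004],0],[[0,0,0.006],0],[[0,0,0.008],0],[[0,0,0.01],0],[[0,0,0.012],0],[[0,0,0.012],0]]}}

```text
clock: 10.67
eef_pos: [519.3, -189.6, 141.2]
eef_rot: [-3.142, 0.001, -0.383]
ft_force: [0.0, 0.2, -1.3]
grip_width: 38.1
```

Request:
{"name": "drive_tool", "arguments": {"deltas": [[[0,0,0.002],0],[[0,0,0.004],0],[[0,0,0.006],0],[[0,0,0.008],0],[[0,0,0.01],0],[[0,0,0.012],0],[[0,0,0.014],0],[[0,0,0.014],0]]}}

```text
clock: 11.33
eef_pos: [519.4, -189.6, 127.2]
eef_rot: [-3.142, 0.001, -0.383]
ft_force: [0.2, 0.3, -2.4]
grip_width: 37.9
```

Request:
{"name": "drive_tool", "arguments": {"deltas": [[[0,0,0.0015],0],[[0,0,0.003],0],[[0,0,0.0045],0],[[0,0,0.006],0],[[0,0,0.0075],0],[[0,0,0.009],0],[[0,0,0.01],0],[[0,0,0.01],0]]}}

```text
clock: 12.0
eef_pos: [519.5, -189.7, 117.5]
eef_rot: [-3.142, 0.0, -0.383]
ft_force: [0.4, -0.3, -2.3]
grip_width: 37.9
```

Request:
{"name": "drive_tool", "arguments": {"deltas": [[[0,0,0.001],0],[[0,0,0.002],0],[[0,0,0.003],0],[[0,0,0.004],0],[[0,0,0.005],0],[[0,0,0.006],0],[[0,0,0.006],0]]}}

```text
clock: 12.58
eef_pos: [519.5, -189.7, 111.5]
eef_rot: [-3.142, 0.0, -0.383]
ft_force: [-0.7, -0.3, -1.5]
grip_width: 37.3
```

No contact yet; continuing gently.

Request:
{"name": "drive_tool", "arguments": {"deltas": [[[0,0,0.001],0],[[0,0,0.002],0],[[0,0,0.003],0],[[0,0,0.004],0],[[0,0,0.005],0],[[0,0,0.006],0],[[0,0,0.006],0]]}}

```text
clock: 13.17
eef_pos: [519.5, -189.7, 105.5]
eef_rot: [-3.142, 0.0, -0.383]
ft_force: [-0.3, -0.6, -2.6]
grip_width: 38.0
```

Request:
{"name": "drive_tool", "arguments": {"deltas": [[[0,0,0.0005],0],[[0,0,0.001],0],[[0,0,0.0015],0],[[0,0,0.002],0],[[0,0,0.002],0]]}}

```text
clock: 13.58
eef_pos: [519.6, -189.7, 103.7]
eef_rot: [-3.142, 0.0, -0.383]
ft_force: [-0.1, -0.1, -1.5]
grip_width: 37.7
```

Request:
{"name": "drive_tool", "arguments": {"deltas": [[[0,0,0.0005],0],[[0,0,0.001],0],[[0,0,0.0015],0],[[0,0,0.002],0],[[0,0,0.002],0]]}}

```text
clock: 14.0
eef_pos: [519.6, -189.7, 101.6]
eef_rot: [-3.142, 0.0, -0.383]
ft_force: [0.3, -0.7, -1.7]
grip_width: 37.6
```

Request:
{"name": "drive_tool", "arguments": {"deltas": [[[0,0,0.0005],0],[[0,0,0.001],0],[[0,0,0.001],0]]}}

```text
clock: 14.25
eef_pos: [519.7, -189.8, 100.9]
eef_rot: [3.142, -0.0, -0.383]
ft_force: [-0.1, 0.8, -0.7]
grip_width: 37.6
```

Request:
{"name": "drive_tool", "arguments": {"deltas": [[[0,0,0.0005],0],[[0,0,0.001],0],[[0,0,0.001],0]]}}

```text
clock: 14.5
eef_pos: [519.9, -189.9, 100.8]
eef_rot: [3.142, -0.001, -0.383]
ft_force: [-3.3, 1.8, 7.4]
grip_width: 37.8
```

Request:
{"name": "drive_tool", "arguments": {"deltas": [[[0,0,0.0005],0],[[0,0,0.0005],0],[[0,0,0.0005],0]]}}

```text
clock: 14.75
eef_pos: [520.1, -190.0, 100.7]
eef_rot: [3.141, -0.001, -0.383]
ft_force: [-4.7, 1.2, 9.3]
grip_width: 37.7
```

```bash
python3 - <<'E'
from h import *
s=state(); f=grab_frame('wrist');g=grab_frame('side'); print(s['clock'],s['eef_pos'],s['ft_force'],s['wrist_torque'],s['grip_width'])
a=cv2.resize(f[140:340,200:440,::-1],(480,400)); b=cv2.resize(g[170:300,250:354,::-1],(320,400),interpolation=cv2.INTER_CUBIC)
cv2.imwrite('pics/w7c.png',np.hstack([a,b]))
E
```

```text
14.75 [ 520.0770219  -189.95484554  100.67831031] [-4.71632814  1.16707925  9.26714501] [ 0.30980324  0.70702414 -0.02582069] 37.71010230446836
```

View pics/w7c.png

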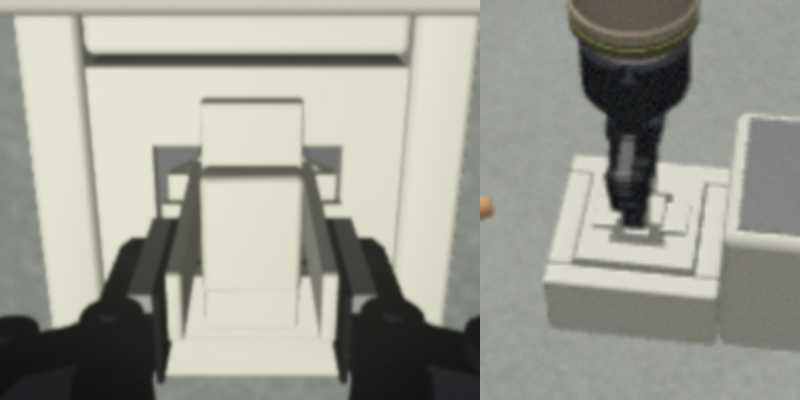

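Request:
{"name": "drive_tool", "arguments": {"deltas": [[[-0.0003,0,0.0005],0],[[-0.0005,0,0.001],0],[[-0.0005,0,0.001],0]]}}

```text
clock: 15.1
eef_pos: [520.2, -190.1, 100.3]
eef_rot: [3.141, -0.003, -0.383]
ft_force: [-3.6, 1.7, 10.1]
grip_width: 37.9
```

Seated: contact came at a TCP height of about 101, so the collar is at about 67 mm, matching the camera estimate. It was also stiff under about 10 N. Releasing.

Request:
{"name": "drive_tool", "arguments": {"deltas": [[[0,0,0],0],[[0,0,0],0],[[0,0,0],0],[[0,0,0],0],[[0,0,0],0]], "hand": 0.68}}

```text
clock: 15.52
eef_pos: [519.1, -189.5, 98.1]
eef_rot: [-3.142, 0.0, -0.383]
ft_force: [0.1, 0.7, 1.0]
grip_width: 58.2
```

```bash
python3 - <<'E'
from h import *
s=state(); ci=camera_info('wrist'); f=grab_frame('wrist');g=grab_frame('side'); print(s['clock'],s['eef_pos'],s['ft_force'],s['grip_width'])
np.save('ci8.npy',ci,allow_pickle=True); cv2.imwrite('pics/w8.png',f[:,:,::-1])
a=cv2.resize(f[140:340,200:440,::-1],(720,600),interpolation=cv2.INTER_CUBIC)
cv2.imwrite('pics/w8c.png',a)
E
```

```text
15.5167 [ 519.06863892 -189.53640252   98.07189703] [0.10181106 0.6717461  1.00195302] 58.163978770521545
```

View pics/w8c.png

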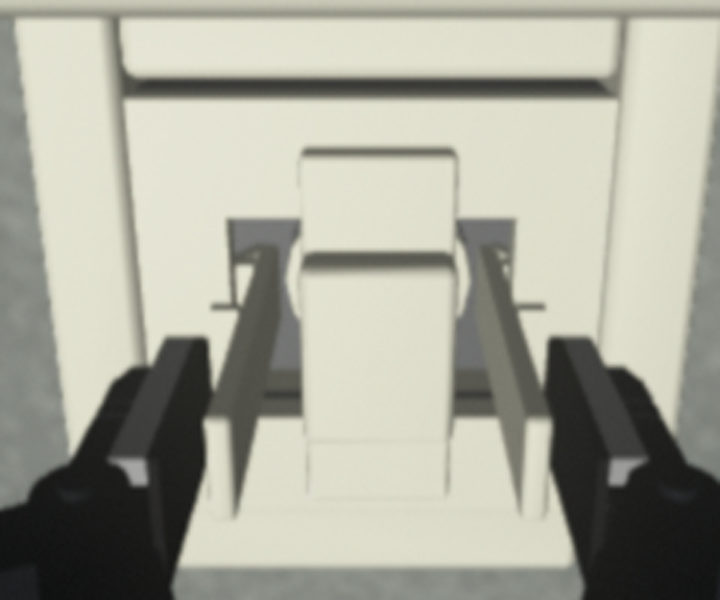

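The tabs are sprung fully out: outer span 343 px here, against 346 px at rest in the cradle. The pads are clear, so I retreat straight up.

Request:
{"name": "drive_tool", "arguments": {"deltas": [[[0,0,-0.002],0],[[0,0,-0.006],0],[[0,0,-0.012],0],[[0,0,-0.02],0],[[0,0,-0.03],0],[[0,0,-0.045],0],[[0,0,-0.06],0],[[0,0,-0.08],0],[[0,0,-0.1],0],[[0,0,-0.11],0],[[0,0,-0.11],0],[[0,0,-0.11],0]]}}

```text
clock: 16.62
eef_pos: [519.6, -189.8, 209.0]
eef_rot: [3.142, -0.002, -0.383]
ft_force: [0.3, -0.2, -0.3]
grip_width: 58.1
```

```bash
python3 - <<'E'
from fit import *
s=state(); ci=camera_info('wrist'); f=grab_frame('wrist');g=grab_frame('side'); print(s['clock'],s['eef_pos'],s['ft_force'],s['grip_width'])
np.save('ci9.npy',ci,allow_pickle=True); cv2.imwrite('pics/w9.png',f[:,:,::-1])
a=cv2.resize(f[110:260,235:415,::-1],(480,400),interpolation=cv2.INTER_CUBIC); b=cv2.resize(g[170:300,250:354,::-1],(320,400),interpolation=cv2.INTER_CUBIC)
cv2.imwrite('pics/w9c.png',np.hstack([a,b]))
E
```

```text
16.6167 [ 519.62748937 -189.78345811  209.03346388] [ 0.28269916 -0.20825985 -0.30379248] 58.149808531881085
```

View pics/w9c.png

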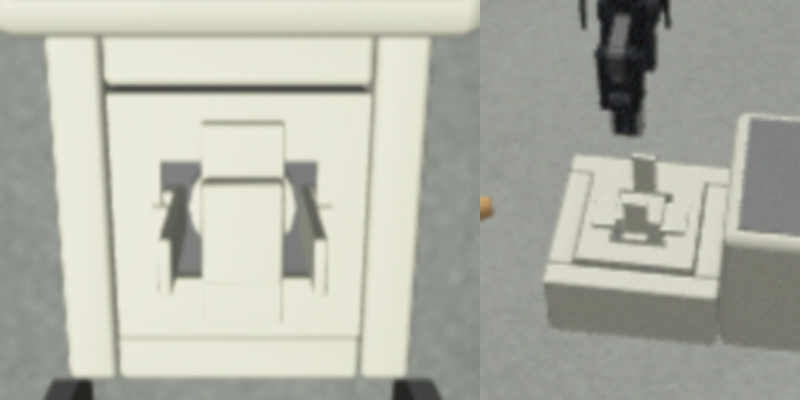

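The cartridge sits upright in the bay with its wings flush on the collar and both tabs out. One last numeric check of the tab spread and height, then hand in.

```bash
python3 - <<'E'
from fit import *
ci=np.load('ci9.npy',allow_pickle=True).item()
a=np.array([[160,241],[327,241],[326,292],[160,292]])*150/400+[235,110]
print(fitrect(ci,a,9,25,112,True), 'fixed z112',fitrect(ci,a,9,25,112))
a=np.array([[202,121],[285,121],[281,322],[203,322]])*150/400+[235,110]
print('wings',fitrect(ci,a,36,14,72,True))
s=state(); print(s['ft_force'],s['clock']); print(hand_in())
E
```

```text
(array([ 5.17504725e+02, -1.91075458e+02, -3.83139364e-01,  1.07239629e+02]), np.float64(0.9271714870045571)) fixed z112 (array([ 5.19102883e+02, -1.91709026e+02, -3.83150557e-01]), np.float64(1.1798501028088708))
wings (array([ 5.19669003e+02, -1.91807554e+02, -3.88157007e-01,  7.24236264e+01]), np.float64(0.41207276522197844))
[-0.34288534  0.15565679  0.3808512 ] 16.7167
the job is handed in; nothing more can be done
None
```

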